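# Push the narrow side-core slide of a mould home

## Robot

A 6-joint arm with a two-finger parallel gripper is mounted at the origin on the work surface. World frame = base frame: x ahead of the robot, y to its left, z up, the work surface at z = 0. Lengths are in m, angles in rad, forces in N, time in s.
With the tool pointing down it reaches from about 0.3 to 0.875 m from the base axis. Payload 6.4 kg.
Tool frame: the origin (TCP) lies between the finger pads, 19 mm behind the fingertips; this is the grasp point; z points along the fingers, y is the line along which they close (so a half turn about z gives the same grasp; the last joint's range is limited). The gripper opens to 88 mm and grips with 3 to 60 N. Pads are 18 mm wide; open, the fingers measure 123 mm over their backs; the gripper's body (75 mm by 187 mm) begins 45 mm behind the grasp point.
Start: joints at [1.079, 0.181, 1.607, -0, 1.354, -0.206], TCP at [0.162, 0.552, 0.257] pointing down, gripper open.
Joint ranges: [-2.99, 2.99], [-0.89, 2.07], [0.3, 2.58], [-1.14, 4.28], [0, 2.63], [-3.12, 3.12]. Speed limits (rad/s): [2.57, 2.57, 3.01, 3.14, 3.14, 3.14].

## Interface

Orientations are given as a unit quaternion [x, y, z, w].
In Python, from plant import r, camera gives the robot as it stands.
- The arm moves only by the shell command python3 -m pendant 'ROWS'. ROWS is JSON, a list of rows, each a list of 7 numbers: the shift along the tool's x, y, z as a fraction of full scale, then the turn, a rotation vector about the tool's x, y, z as a fraction of full scale, then the opening, from -1 (shut) to 1 (fully open). In form: [[tx, ty, tz, ax, ay, az, gripper], ...]. A call has 1 to 10 rows; each row is the pose to reach, as a shift and turn from the pose commanded when the call began, along the tool's axes at that moment; what a row does not reach only later rows make up. Full scale, the value 1, is 200 mm for a shift and 2 rad for a turn. A row lasts 1/10 s, in which the tool goes at most 50 mm and 8.59 degrees, less where a joint would pass 70% of its speed; a pose out of reach is approached as far as the arm can. A call with a number of a shift or a turn outside -1 to 1 is refused whole. A call with a gripper value outside its range is refused whole. The fingers move at their own pace and stop on an object; the grip force is fixed at half the most. Time passes only in rows, so rows that repeat a pose let the fingers close. It gives the time, the measured TCP pose, the force, the opening and the grip force at its end, in the units of the state.
- r.get_state(): the state, without advancing time (a new reading comes with each control period).
- camera(name): name is "side" or "top" or "wrist"; returns a dict with "pixels" (384x512x3 uint8, blue, green, red), "K" (3x3 intrinsics, pixels), "position" and "attitude" of the camera in the world. Camera axes: x right, y down, z forward; pixel columns grow to the right and rows downward; lengths in m; the calibration is good to about 2 mm. A picture is of the moment at which its call begins. There is no depth.
- r.hand_in(): hands the job in; it is judged then, once.
The state is a dict: "time": time; "qpos": joint angles; "joint_velocities": joint speeds; "joint_torque": joint torques, N m; "ee_pos": TCP position; "eef_rot": TCP orientation; "ft_force": force on the tool from outside, world axes, zero at the start; "moment": the same for the moment, N m; "opening": finger opening in m; "gripper_force": force on a finger pad.
Only numpy, scipy, OpenCV 4.12 (cv2) and the standard library are available. Lean on these libraries where they do the work, as an engineer would, in place of code of your own. Each camera call takes 0.05 s, during which the arm holds its last target. There are 200 camera calls.

## Task

The lower half of an injection mould lies face up on the fitter's bench with its three side-core slides drawn back; push the one narrow slide gently inward with your fingertips until it is fully home against its stop, so that its fit to the core can be checked, then take your hand away clear of the mould. Do not touch the two wide slides or the polished core, and do not lift or shift any of the loose screws, tools and parts on the mould and the bench.

Things in the scene. Friction and masses are not known exactly. Their poses are not given: they have to be found in the camera images.
- mould: ejector half of an injection mould, bare steel, face up, fixed, at any angle. Origin: centre of its underside on the bench, z up. Plate top 200 x 200 mm, 130 mm above the origin; base 200 (x) x 250 mm (y). Narrow slide on its -x side, wide slides on +y and -y, on +x only a lock block 34 x 44 mm, 16 mm high. Guide pillars (20 mm diameter, 50 mm above the plate) at +-80 mm in x and y
- narrow_slide: the slide to push, the only narrow one, ground steel. Body 36 mm deep (x), 44 wide (y), 42 high, with a 24 mm wide nose to the core. Origin: centre of the body's underside, on the plate top; axes as the mould's: +x inward to the core. It slides along x only, starts 14 to 22 mm out; home is a hard stop (origin at mould x = -58 mm): meet it at 3 cm/s or less. Drags 3 N, stays where left
- push_spot (a point): middle of the narrow slide's upright outer back face, 18 mm behind its origin, 18 mm above the plate; its x axis points inward, the way to push. The face is 44 mm wide and upright up to 26 mm above the plate, then leans inward. Bronze guide strips beside each slide, 38 to 98 mm from the mould's centre, are 10 mm high: fingertips 14 mm above the plate clear them
- wide_slide_a: wide side-core slide, bare ground steel, on the +y side of the mould; same section as the narrow slide but 96 mm wide, two angle-pin holes on top; drawn back 8 to 20 mm and to be left there. Origin: centre of its underside, on the plate top; its -x axis points outward from the core
- wide_slide_b: wide side-core slide, bare ground steel, on the -y side of the mould; same section as the narrow slide but 96 mm wide, two angle-pin holes on top; drawn back 8 to 20 mm and to be left there. Origin: centre of its underside, on the plate top; its -x axis points outward from the core
- core: polished round steel core in the middle of the mould, 44 mm diameter, 38 mm high above the plate; not to be touched. Origin: centre of its foot, on the plate top
- screw_a: loose black cap screw standing on its head on the mould plate, between the narrow slide and the +y,-x pillar; head 16 mm diameter, 45 mm tall. Origin: centre of its underside
- screw_b: a second such loose screw, 45 mm tall, on the plate between the narrow slide and the -y,-x pillar. Origin: centre of its underside
- bush: loose bronze guide bush standing on the mould plate near its +x,+y pillar, 26 mm diameter, 28 mm tall. Origin: centre of its underside
- paste_tin: loose tin of marking paste on the bench, 60 mm diameter, 55 mm tall. Origin: centre of its underside
- hammer: loose brass hammer lying on the bench, handle along its -x. Origin: its underside
- hex_key: loose L-shaped hex key lying on the bench, about 130 x 38 mm, 8 mm thick. Origin: underside, in the middle of the long arm
- eyebolt: loose lifting eyebolt standing on the bench, 80 mm tall, ring 52 mm wide. Origin: centre of its underside
- v_block: loose steel V-block on the bench, 70 x 50 x 44 mm. Origin: centre of its underside

How it is judged:
On the way, in this order (a step that is already met when the one before it is completed fails the run):
1. the fingertips are against the narrow slide (contact force between the fingers and narrow_slide above 0.3 N), for 0.02 s.
2. the narrow slide is fully home (within 1.7 mm) (x of narrow_slide in the frame of mould above -0.0597 m), for 0.2 s.
At the end, for the whole second after the job is handed in: the narrow slide rests within 1.7 mm of its home stop, the wide slides are within 2 mm and the loose things within 12 mm of where they began, and the hand is clear of the mould (TCP over 190 mm above the bench, or over 180 mm to the side of the centre of the mould) (x of narrow_slide in the frame of mould above -0.0597 m and linear speed of narrow_slide below 0.003 m/s and distance of each of wide_slide_a, wide_slide_b from where it was at the start of the episode below 0.002 m and distance of each of screw_a, screw_b, bush, paste_tin, hammer, hex_key, eyebolt, v_block from where it was at the start of the episode below 0.012 m and (height (world z) of the grasp point above 0.19 m or horizontal distance between the grasp point and mould above 0.18 m)); the robot touches nothing.
It fails at once if a wide slide is touched (over 0.5 N) or moved over 2 mm (contact force between any of the fingers, the arm and wide_slide_a above 0.5 N or contact force between any of the fingers, the arm and wide_slide_b above 0.5 N or distance of any of wide_slide_a, wide_slide_b from where it was at the start of the episode above 0.002 m).
It fails at once if the polished core is touched (over 0.5 N) (contact force between any of the fingers, the arm and core above 0.5 N).
It fails at once if the narrow slide is rammed or pushed hard (over 60 N) (contact force between any of the fingers, the arm and narrow_slide above 60 N).
It fails at once if a loose thing is lifted, carried or shifted over 12 mm (distance of any of screw_a, screw_b, bush, paste_tin, hammer, hex_key, eyebolt, v_block from where it was at the start of the episode above 0.012 m).
It fails at once if a screw, the bush, the tin or the eyebolt is tipped over 0.5 rad (angle between any of screw_a, screw_b, bush, paste_tin, eyebolt's own z axis and vertical above 0.5 rad).
It also fails if it takes over 35 s, if anything falls off the work surface, if the arm or the gripper's body presses on something with over 40 N, if the wrist force passes 120 N, or if a joint passes its speed limit or range.

## Working session

There is one attempt and no reset: what is moved stays moved. The work goes in short steps, Python scripts to look and compute and a shell command to move; the robot and the scene stay as the last step left them, time stands still between calls to the robot, and variables do not carry over. Pictures are saved under pics/ and viewed, at most 10 in all, crops included, and the job is handed in when it is done.

```bash
mkdir -p pics; ls; python3 - <<'E'
from plant import r,camera
import cv2
for n in("top","side"):
    c=camera(n); cv2.imwrite(f"pics/{n}0.png",c["pixels"]); print(n,c["K"],c["position"],c["attitude"])
s=r.get_state();print(s["time"],s["ee_pos"],s["eef_rot"],s["opening"])
E
```

```text
pics
top [[370.2654901    0.         256.16836473]
 [  0.         370.2654901  188.01601512]
 [  0.           0.           1.        ]] [ 0.37134491 -0.03333084  1.06623899] [-0.69582602  0.71323287 -0.06314389  0.05601665]
side [[397.00614714   0.         248.57586673]
 [  0.         397.00614714 195.05639414]
 [  0.           0.           1.        ]] [ 0.24163928 -0.85000224  0.8528    ] [ 0.89601726 -0.16210834  0.06246749 -0.40862179]
0.1 [0.16188137 0.55128923 0.25664116] [ 1.42411781e-01  9.89807212e-01 -7.09690240e-04 -2.51766055e-04] 0.08834589335279862
```

View pics/top0.png

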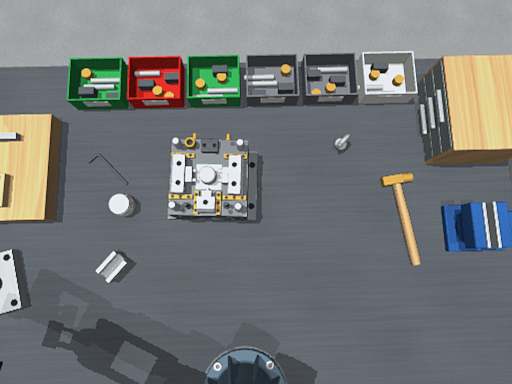

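View pics/side0.png

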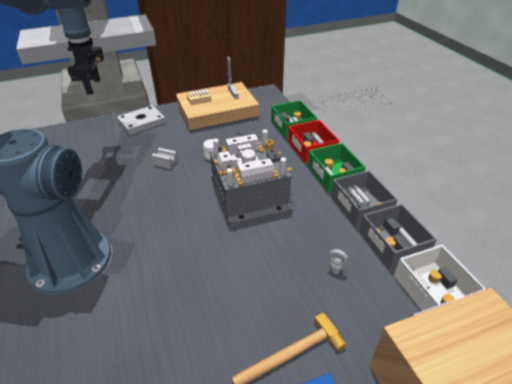

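The mould is at about (208,180) in the top view. Its narrow slide, at (205,200), faces the robot, and the lock block is at (209,146). I'll zoom in.

```bash
cat > h.py <<'E'
import numpy as np,cv2
from scipy.spatial.transform import Rotation as R
def ray(c,uv,z):
    d=R.from_quat(c["attitude"]).apply(np.linalg.inv(c["K"])@[uv[0],uv[1],1]); p=np.array(c["position"])
    return p+d*(z-p[2])/d[2]
def proj(c,P):
    q=R.from_quat(c["attitude"]).inv().apply(np.array(P)-c["position"]); q=np.array(c["K"])@q
    return q[:2]/q[2]
E
python3 - <<'E'
from h import *
from plant import r,camera
c=camera("top"); im=c["pixels"][125:230,155:265]
cv2.imwrite("pics/topc.png",cv2.resize(im,None,fx=5.5,fy=5.5,interpolation=cv2.INTER_CUBIC))
for uv,z in(((207,175),.168),((205,201),.17)): print(ray(c,uv,z))
E
```

```text
[0.55979569 0.07636967 0.168     ]
[0.49478243 0.08119552 0.17      ]
```

View pics/topc.png

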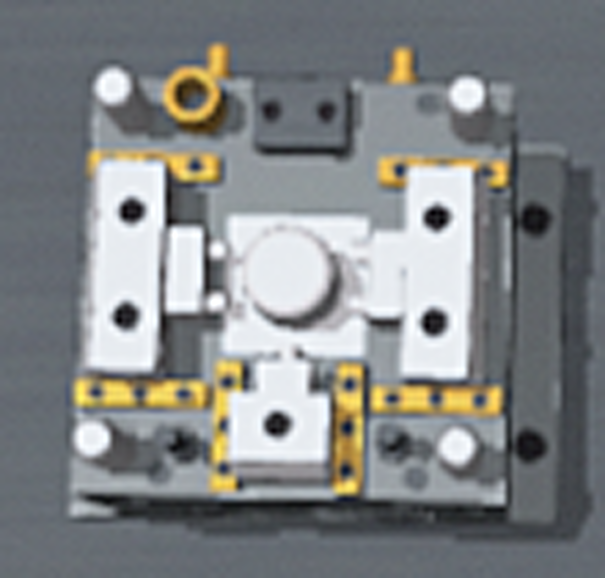

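Crop pixels from this view: pillar tops at (113,86), (466,94), (93,440) and (459,447), and the screws standing at (180,445) and (395,445). The narrow slide's outer top edge is near y=465. Next I'll fit the mould pose from the pillars.

```bash
python3 - <<'E'
from h import *
from plant import r,camera
c=camera("top")
f=lambda u,v:((u+.5)/5.5-.5+155,(v+.5)/5.5-.5+125)
P=np.array([ray(c,f(*p),.18) for p in((113,86),(466,94),(93,440),(459,447))])[:,:2]
M=np.array([[80,80],[80,-80],[-80,80],[-80,-80]])/1e3
o=P.mean(0); a,b=M,P-o
yaw=np.arctan2((a[:,0]*b[:,1]-a[:,1]*b[:,0]).sum(),(a*b).sum())
Rm=np.array([[np.cos(yaw),-np.sin(yaw)],[np.sin(yaw),np.cos(yaw)]])
print("o",o,"yaw",yaw,"res mm",((P-o)@Rm-M)*1e3)
for n,p,z in(("back top L",(233,466),.156),("back top R",(328,466),.156),("slide hole",(277,424),.172),("screwA",(180,445),.15),("screwB",(395,445),.15),("core",(288,270),.168)):
    print(n,((ray(c,f(*p),z)[:2]-o)@Rm*1e3).round(1))
s=r.get_state();T=R.from_quat(s["eef_rot"]);print(T.as_matrix().round(3))
for k in((-.135,0),(-.12,0)):
    g=np.r_[o+Rm@k,.165]; d=T.inv().apply(g-s["ee_pos"]);print(g,"shift frac",d/.2)
x=T.as_matrix()[:2,0]; ang=np.arctan2(x[1],x[0]);print("tool x ang",ang,"turn world z",[(yaw+k-ang+np.pi)%(2*np.pi)-np.pi for k in(0,np.pi)],s["qpos"])
E
```

```text
o [0.56328827 0.0772486 ] yaw -0.04249943319491704 res mm [[ 0.51069796 -0.26224314]
 [-0.12008115  0.67044267]
 [-0.10249844 -0.17529265]
 [-0.28811838 -0.23290687]]
back top L [-87.8  21.9]
back top R [-87.  -20.7]
slide hole [-70.5   0.8]
screwA [-78.   47.2]
screwB [-76.3 -50. ]
core [-0.1 -0.8]
[[-0.959  0.282 -0.001]
 [ 0.282  0.959 -0.001]
 [ 0.    -0.001 -1.   ]]
[0.42841017 0.0829843  0.165     ] shift frac [-1.9387814  -1.8709172   0.46079553]
[0.44339663 0.082347   0.165     ] shift frac [-2.01157127 -1.85284421  0.46075863]
tool x ang 2.8557242730280685 turn world z [np.float64(-2.8982237062229856), np.float64(0.24336894736680748)] [ 1.07866786e+00  1.81268086e-01  1.60759674e+00  2.73849584e-05
  1.35380455e+00 -2.06266121e-01]
```

```bash
python3 -m pendant '[[-0.08,-0.08,0,0,0,-0.01,-1],[-0.22,-0.22,0,0,0,-0.03,-1],[-0.38,-0.38,0,0,0,-0.05,-1],[-0.54,-0.53,0,0,0,-0.07,-1],[-0.7,-0.68,0,0,0,-0.09,-1],[-0.84,-0.82,0,0,0,-0.11,-1],[-0.94,-0.92,0,0,0,-0.122,-1],[-1,-0.97,0,0,0,-0.122,-1],[-1,-0.97,0,0,0,-0.122,-1]]'
cat > g.py <<'E'
from h import *
from plant import r
o=np.array([.5633,.0772]);yaw=-.0425;Rm=np.array([[np.cos(yaw),-np.sin(yaw)],[np.sin(yaw),np.cos(yaw)]])
s=r.get_state();T=R.from_quat(s["eef_rot"]);p=np.array(s["ee_pos"])
print("t",s["time"],"mould xy mm",(p[:2]-o)@Rm*1e3,p[2],"F",s["ft_force"],"open",s["opening"])
x=T.as_matrix()[:2,0];print("yaw err",yaw+np.pi-np.arctan2(x[1],x[0])%(2*np.pi), "tilt",T.as_matrix()[:,2])
for k in(-.135,-.06):print(k,"shift frac",T.inv().apply(np.r_[o+Rm@(k,0),.166]-p)/.2)
E
python3 g.py
```

```text
time: 1.1
ee_pos: [0.3002, 0.3079, 0.2575]
eef_rot: [0.022, 1.0, -0.0, 0.0]
ft_force: [-0.5, -0.0, -0.1]
opening: 0.0182
gripper_force: 0.0
t 1.1 mould xy mm [-272.67989045  219.26807837] 0.2574669651519669 F [-0.51918988 -0.04768175 -0.07240566] open 0.01817163587771097
yaw err 0.002413222502905654 tilt [ 4.64871864e-04 -1.55463106e-04 -9.99999880e-01]
-0.135 shift frac [-0.6908275  -1.0946144   0.45780768]
-0.06 shift frac [-1.06582637 -1.09370942  0.45798433]
```

```bash
python3 -m pendant '[[-0.06,-0.08,0,0,0,0,-1],[-0.16,-0.22,0,0,0,0,-1],[-0.28,-0.4,0,0,0,0,-1],[-0.4,-0.58,0,0,0,0,-1],[-0.52,-0.75,0,0,0,0,-1],[-0.62,-0.9,0,0,0,0,-1],[-0.69,-0.98,0,0,0,0,-1],[-0.69,-1,0,0,0,0,-1],[-0.69,-1,0,0,0,0,-1]]'
python3 g.py
```

```text
time: 2.0
ee_pos: [0.4285, 0.1039, 0.2571]
eef_rot: [0.021, 1.0, 0.0, -0.001]
ft_force: [0.0, -0.4, -1.1]
opening: 0.0
gripper_force: 0.0
t 2.0 mould xy mm [-135.82705033   20.99569146] 0.2571188810692085 F [ 0.01946109 -0.36205474 -1.0664789 ] open 1.9791389782656686e-05
yaw err 5.6534446552625184e-05 tilt [-1.04099868e-03  4.58096792e-04 -9.99999353e-01]
-0.135 shift frac [-0.00462391 -0.10516655  0.45554633]
-0.06 shift frac [-0.3796237  -0.10514519  0.455149  ]
```

```bash
python3 -m pendant '[[0,-0.05,0.04,0,0,0,-1],[0,-0.105,0.12,0,0,0,-1],[0,-0.105,0.22,0,0,0,-1],[0,-0.105,0.32,0,0,0,-1],[0,-0.105,0.41,0,0,0,-1],[0,-0.105,0.45,0,0,0,-1],[0,-0.105,0.455,0,0,0,-1],[0,-0.105,0.455,0,0,0,-1]]'
python3 g.py; python3 - <<'E'
from h import *
from plant import camera
for n in("wrist",):
    cv2.imwrite(f"pics/{n}1.png",camera(n)["pixels"])
c=camera("top");cv2.imwrite("pics/top1.png",cv2.resize(c["pixels"][125:230,155:265],None,fx=5.5,fy=5.5,interpolation=cv2.INTER_CUBIC))
E
```

```text
time: 2.8
ee_pos: [0.428, 0.0829, 0.1667]
eef_rot: [0.02, 1.0, -0.0, 0.0]
ft_force: [-0.5, -0.1, 1.2]
opening: 0.0001
gripper_force: 0.0
t 2.8 mould xy mm [-1.35466650e+02 -4.48530089e-02] 0.16672039087258994 F [-0.46292164 -0.13397149  1.21044596] open 0.00012416783234220244
yaw err -0.0015163194283398518 tilt [ 2.77689996e-04 -1.63907231e-05 -9.99999961e-01]
-0.135 shift frac [-0.00233259  0.00022074  0.0036026 ]
-0.06 shift frac [-3.77332141e-01 -3.47874202e-04  3.70690302e-03]
```

View pics/wrist1.png

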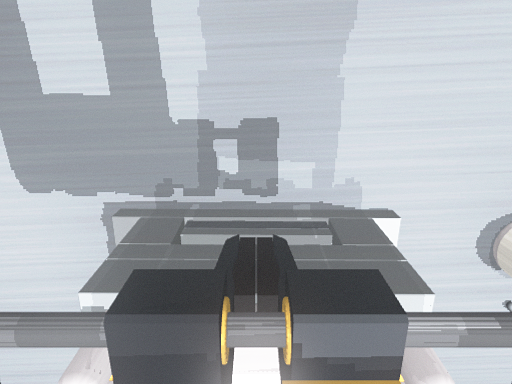

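The closed fingers are centred behind the slide at about (255,240), with nothing in the way. I'll approach, then creep in.

```bash
python3 -m pendant '[[-0.02,0,0.008,0,0,0,-1],[-0.05,0,0.008,0,0,0,-1],[-0.08,0,0.008,0,0,0,-1],[-0.1,0,0.008,0,0,0,-1],[-0.11,0,0.008,0,0,0,-1],[-0.12,0,0.008,0,0,0,-1],[-0.13,0,0.008,0,0,0,-1],[-0.14,0,0.008,0,0,0,-1],[-0.15,0,0.008,0,0,0,-1],[-0.16,0,0.008,0,0,0,-1]]'
python3 g.py
```

```text
time: 3.9
ee_pos: [0.4595, 0.0813, 0.1647]
eef_rot: [0.021, 1.0, -0.0, -0.001]
ft_force: [-3.9, 0.4, 3.8]
opening: 0.0003
gripper_force: 1.7
t 3.9 mould xy mm [-103.89954183   -0.32868411] 0.1647445039310127 F [-3.88546327  0.40371987  3.80564214] open 0.00029438097727327035
yaw err -0.0007407653276176873 tilt [-1.46371101e-03 -2.54521276e-05 -9.99998928e-01]
-0.135 shift frac [ 0.15551004  0.00175809 -0.00605038]
-0.06 shift frac [-0.21948946  0.00148025 -0.00659837]
```

```bash
python3 -m pendant '[[-0.008,0,0,0,0,0,-1],[-0.016,0,0,0,0,0,-1],[-0.024,0,0,0,0,0,-1],[-0.032,0,0,0,0,0,-1],[-0.04,0,0,0,0,0,-1],[-0.048,0,0,0,0,0,-1],[-0.056,0,0,0,0,0,-1],[-0.064,0,0,0,0,0,-1]]'
python3 g.py
```

```text
time: 4.7
ee_pos: [0.4728, 0.0807, 0.1648]
eef_rot: [0.021, 1.0, -0.0, -0.0]
ft_force: [-3.5, -0.4, 1.9]
opening: 0.0004
gripper_force: 1.7
t 4.7 mould xy mm [-90.58097466  -0.35073504] 0.16477203901900575 F [-3.50376733 -0.36234615  1.85520538] open 0.00038780553301308063
yaw err -0.0006495830675801173 tilt [-1.36822557e-04 -3.03959941e-05 -9.99999990e-01]
-0.135 shift frac [ 0.22209477  0.00189772 -0.00610979]
-0.06 shift frac [-0.15290515  0.00165413 -0.00616057]
```

Moving steadily at 3.5 N drag, with about 5 mm left to the stop. I'll continue slowly in short calls.

```bash
python3 -m pendant '[[-0.005,0,0,0,0,0,-1],[-0.01,0,0,0,0,0,-1],[-0.015,0,0,0,0,0,-1],[-0.02,0,0,0,0,0,-1]]'
python3 -m pendant '[[-0.004,0,0,0,0,0,-1],[-0.008,0,0,0,0,0,-1]]'
python3 g.py
```

```text
time: 5.1
ee_pos: [0.4758, 0.0806, 0.1647]
eef_rot: [0.021, 1.0, -0.0, -0.001]
ft_force: [-9.6, -0.5, 7.6]
opening: 0.0005
gripper_force: 5.3
time: 5.3
ee_pos: [0.4759, 0.0806, 0.1647]
eef_rot: [0.021, 1.0, -0.0, -0.003]
ft_force: [-17.4, -1.2, 14.8]
opening: 0.0004
gripper_force: 8.6
t 5.3 mould xy mm [-87.41934904  -0.32306853] 0.1646928984140134 F [-17.37347106  -1.22868593  14.75690077] open 0.00044776815861250684
yaw err -0.0011351771693073331 tilt [-6.25536881e-03 -1.59546964e-04 -9.99980422e-01]
-0.135 shift frac [ 0.23793743  0.00188329 -0.00505085]
-0.06 shift frac [-0.13705501  0.00145662 -0.00739195]
```

The force rose to 17 N with no further motion, so it is on the hard stop. I'll hold briefly, then back out and up.

```bash
python3 -m pendant '[[0,0,0,0,0,0,-1],[0,0,0,0,0,0,-1],[0,0,0,0,0,0,-1]]'
python3 -m pendant '[[0.03,0,0,0,0,0,-1],[0.08,0,0,0,0,0,-1],[0.16,0,0,0,0,0,-1],[0.26,0,0,0,0,0,-1],[0.38,0,-0.06,0,0,0,-1],[0.5,0,-0.18,0,0,0,-1],[0.58,0,-0.3,0,0,0,-1],[0.62,0,-0.42,0,0,0,-1],[0.64,0,-0.5,0,0,0,-1],[0.64,0,-0.5,0,0,0,-1]]'
python3 g.py
python3 - <<'E'
from h import *
from plant import camera
c=camera("top");cv2.imwrite("pics/top2.png",cv2.resize(c["pixels"][125:230,155:265],None,fx=5.5,fy=5.5,interpolation=cv2.INTER_CUBIC))
E
```

```text
time: 5.6
ee_pos: [0.4759, 0.0806, 0.1647]
eef_rot: [0.021, 1.0, -0.0, -0.003]
ft_force: [-14.6, -1.4, 11.3]
opening: 0.0005
gripper_force: 7.4
time: 6.6
ee_pos: [0.3515, 0.0859, 0.2671]
eef_rot: [0.021, 1.0, -0.0, 0.003]
ft_force: [0.6, 0.4, -0.9]
opening: 0.0005
gripper_force: 0.0
t 6.6 mould xy mm [-212.00035479   -0.32561987] 0.267108667701806 F [ 0.56892698  0.44503815 -0.89474791] open 0.0004651441551122277
yaw err -0.0008535724604890049 tilt [ 6.51457742e-03 -3.59432056e-04 -9.99978715e-01]
-0.135 shift frac [-0.38169672  0.00134412  0.50804418]
-0.06 shift frac [-0.7566886   0.00102425  0.51049067]
```

View pics/top2.png

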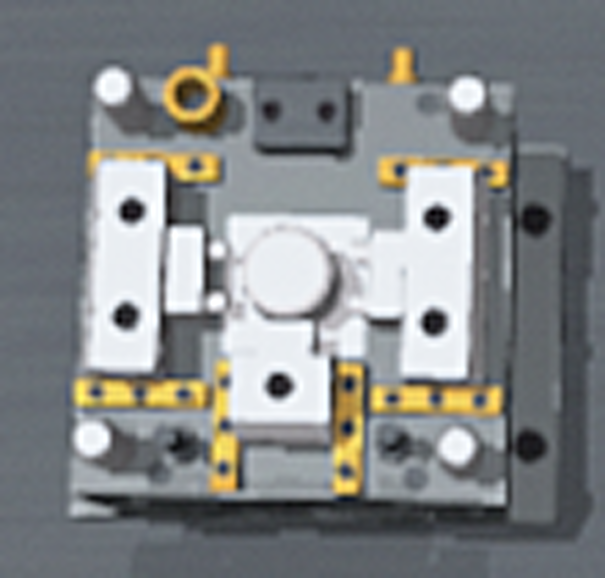

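In the new picture the slide's hole has moved from (277,424) to (278,385), about 17 mm inward. The nose meets the core, and the screws, bush and wide slides haven't moved. The hand is clear, so I'll hand in.

```bash
python3 -c "
from plant import r
print(r.hand_in())"
```

```text
the job is handed in; nothing more can be done
None
```

The narrow slide is pushed about 17 mm in, home against its stop (17 N at the stop). The hand is clear of the mould, nothing else on the mould has visibly moved, and the job is handed in; no verdict was returned.

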